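# Lids back on the canister set

## Task

The four storage canisters are washed and dry: take the stack of wooden lids apart from the top, one lid at a time, and set each on the canister it fits, plug in the mouth and disc flat on the rim, before you take the next one. Do not tip a lid over, leave the canisters standing where they are, and do not disturb the glass jar and the salt shaker.

Things in the scene. Friction and masses are not known exactly. Their poses are not given: they have to be found in the camera images.
- small_lid: smallest of four light wooden lids, at the start top of the stack, standing on the next lid's disc, its plug over that lid's knob. Round disc 58 mm wide, 10 thick; round steel knob on top, 20 wide, 18 high; hollow plug below, 22 deep, 33 wide at its lower edge, 40 at the disc. Origin: centre of the plug's lower edge, z up; disc from 22 to 32 mm, knob's top at 50.
- medium_lid: second smallest of four light wooden lids, at the start second from the top, its plug over the knob below. Round disc 72 mm wide, 10 thick; round steel knob on top, 20 wide, 18 high; hollow plug below, 22 deep, 47 wide at its lower edge, 54 at the disc. Origin: centre of the plug's lower edge, z up; disc from 22 to 32 mm, knob's top at 50.
- large_lid: second largest of four light wooden lids, at the start third from the top, its plug over the knob below. Round disc 86 mm wide, 10 thick; round steel knob on top, 20 wide, 18 high; hollow plug below, 22 deep, 61 wide at its lower edge, 68 at the disc. Origin: centre of the plug's lower edge, z up; disc from 22 to 32 mm, knob's top at 50.
- largest_lid: largest of four light wooden lids, at the start bottom of the stack, its plug on the worktop. Round disc 100 mm wide, 10 thick; round steel knob on top, 20 wide, 18 high; hollow plug below, 22 deep, 75 wide at its lower edge, 82 at the disc. Origin: centre of the plug's lower edge, z up; disc from 22 to 32 mm, knob's top at 50.
- small_canister: smallest of four empty, loose white stoneware canisters with clay feet, open at the top, for the smallest lid: 58 mm wide outside, 78 high, mouth 48 wide, floor 6 thick. Origin: centre of its underside, z up; rim at 78 mm. With its lid on, the lid's origin is 56 mm above the canister's.
- medium_canister: second smallest of four empty, loose white stoneware canisters with clay feet, open at the top, for the second smallest lid: 72 mm wide outside, 90 high, mouth 62 wide, floor 6 thick. Origin: centre of its underside, z up; rim at 90 mm. With its lid on, the lid's origin is 68 mm above the canister's.
- large_canister: second largest of four empty, loose white stoneware canisters with clay feet, open at the top, for the second largest lid: 86 mm wide outside, 102 high, mouth 76 wide, floor 6 thick. Origin: centre of its underside, z up; rim at 102 mm. With its lid on, the lid's origin is 80 mm above the canister's.
- largest_canister: largest of four empty, loose white stoneware canisters with clay feet, open at the top, for the largest lid: 100 mm wide outside, 114 high, mouth 90 wide, floor 6 thick. Origin: centre of its underside, z up; rim at 114 mm. With its lid on, the lid's origin is 92 mm above the canister's.
- glass_jar: clear glass jar with a black screw lid, 63 mm wide, 94 mm high, at the right near the worktop's edge, not part of the job. Origin: centre of its underside, z up.
- salt_shaker: small glass salt shaker with a grey metal cap, 44 mm wide, 90 mm high, at the left, not part of the job. Origin: centre of its underside, z up.
There are look-alikes about, which are no part of the job. What is shaped like the medium_lid but red is not meant.

How it is judged:
By the outcome, as a careful person would: the job done as asked, in the order asked, and still so for the second after the job is handed in, with the robot touching nothing.
It also fails if it takes over 93 s, if anything falls off the work surface, if the arm or the gripper's body presses on something with over 40 N, if the wrist force passes 120 N, or if a joint passes its speed limit or range.

## Robot

A 7-joint arm with a two-finger parallel gripper is mounted at the origin on a cart in front of the work surface, level with it; the furniture and walls round the work are solid. World frame = base frame: x ahead of the robot, y to its left, z up, the work surface at z = 0. Lengths are in m, angles in rad, forces in N, time in s.
With the tool pointing down it reaches from about 0.4 to 0.85 m from the base axis. Payload 4.5 kg.
Tool frame: the origin (TCP) lies on the centre line of the jaws, within the pads' length; the fingertips stand r.tips_ahead ahead of it and the grasp point (between the pads) is the TCP (r.tips_ahead is the distance from the TCP to the fingertips, in m); z points along the fingers, y is the direction in which the jaws open and shut (so a half turn about z gives the same grasp; the last joint's range is limited). The gripper opens to 88 mm and grips with 3 to 60 N. Pads are 18 mm wide; open, the fingers measure 123 mm over their backs; the gripper's body (75 mm by 187 mm) begins 45 mm behind the grasp point.
Start: joints at [-1.292, 0.689, -0.195, 1.565, 0.157, 0.902, -0.215], TCP at [0.151, 0.606, 0.258] pointing down, gripper open.
Joint ranges: [-3.01, 3.01], [-0.46, 2.08], [-1.47, 1.51], [0.13, 2.56], [-1, 4.14], [0.04, 2.09], [-2.66, 2.66]. Speed limits (rad/s): [2.57, 2.57, 3.14, 3.14, 3.14, 3.14, 3.14].

## Interface

Orientations are given as a unit quaternion [x, y, z, w].
In Python, from plant import r gives the robot as it stands.
- The arm moves only by the shell command python3 -m inch 'ROWS' [FORCE]. ROWS is JSON, a list of rows, each a list of 5 numbers: the shift along the world's x, y, z in units of 25 mm (1.0 is 25 mm), then the turn about the world's z in units of 6 degrees (1.0 is 6 degrees), then the finger opening in mm, from 0 to 88.1. A call has 1 to 5 rows; each row shifts and turns the commanded pose from where the row before left it; what a row does not reach is not made up. A row lasts 1/10 s, in which the tool goes at most 50 mm and 8.59 degrees, less where a joint would pass 70% of its speed; a pose out of reach is approached as far as the arm can. A call is refused whole if a number of a shift passes 1 or a number of a turn 1, either way. A call with a gripper value outside its range is refused whole. The fingers move at their own pace and stop on an object; FORCE is the grip in N (left out, the last holds). Time passes only in rows, so rows that do not move let the fingers close. It gives the time, the measured TCP pose, the force and the opening at its end, in the units of the state.
- r.get_state(): the state, without advancing time (a new reading comes with each control period).
- r.snapshot(name): name is "scene" or "top" or "wrist"; returns a dict with "pixels" (480x640x3 uint8, red, green, blue), "range_z" (480x640 float32, m along the optical axis (not along the pixel's ray), 0 where there is no reading), "K" (3x3 intrinsics, pixels), "k1" (the pictures are not rectified: a ray, as slopes to the right and down, at radius r is drawn at 1 + k1 r^2 times it, then the intrinsics apply), "position" and "attitude" of the camera in the world. Camera axes: x right, y up, looking along -z (the intrinsics and any distortion apply to the point x, -y, -z); pixel columns grow to the right and rows downward; lengths in m; the calibration is good to about 2 mm. A picture is of the moment at which its call begins.
- r.finish_job(): hands the job in, once; it reports no verdict.
The state is a dict: "clock": time; "q": joint angles; "qd": joint speeds; "joint_torque": joint torques, N m; "tool_pos": TCP position; "eef_rot": TCP orientation; "contact_force": force on the tool from outside, world axes, zero at the start; "moment": the same for the moment, N m; "opening": opening from 0.0 (shut) to 1.0 (fully open).
Only numpy, scipy, OpenCV 4.12 (cv2) and the standard library are available. Lean on these libraries where they do the work, as an engineer would, in place of code of your own. Each camera call takes 0.05 s, during which the arm holds its last target. There are 200 camera calls.

## Working session

There is one attempt and no reset: what is moved stays moved. The work goes in short steps, Python scripts to look and compute and a shell command to move; the robot and the scene stay as the last step left them, time stands still between calls to the robot, and variables do not carry over. Pictures are saved under pics/ and viewed, about 12 in all and at most 16, crops included, and the job is handed in when it is done.

```bash
ls; mkdir -p pics; cat > h.py <<'E'
import numpy as np, cv2
from scipy.spatial.transform import Rotation as R
from plant import r
def snap(n,name=None):
    s=r.snapshot(n)
    if name: cv2.imwrite(f'pics/{name}.png',s['pixels'][:,:,::-1])
    return s
def cam(s):
    a=np.array(s['attitude'],float)
    M=a if a.shape==(3,3) else R.from_quat(a).as_matrix()
    return M,np.array(s['position'])
def rays(s,uv):
    K=np.array(s['K']);d=np.array([s['k1'],0,0,0],float)
    p=cv2.undistortPoints(np.array(uv,float).reshape(-1,1,2),K,d).reshape(-1,2)
    M,o=cam(s)
    return o,(M@np.c_[p[:,0],-p[:,1],-np.ones(len(p))].T).T
def on_plane(s,uv,z):
    o,d=rays(s,uv); return o+d*((z-o[2])/d[:,2])[:,None]
def cloud(s):
    v,u=np.mgrid[0:480,0:640]
    o,d=rays(s,np.c_[u.ravel(),v.ravel()])
    return (o+d*s['range_z'].reshape(-1,1)).reshape(480,640,3)
E
python3 - <<'E'
from h import *
st=r.get_state(); print(st,r.tips_ahead)
for n in('scene','top'):
    s=snap(n,n+'0'); print(n,s['K'],s['k1'],s['position'],s['attitude'])
E
```

```text
pics
{'clock': 0.0, 'q': array([-1.29219439,  0.68998551, -0.19450954,  1.5663537 ,  0.15732758,
        0.90249623, -0.21511964]), 'qd': array([ 6.69199738e-04,  9.60401184e-05,  1.01010253e-03, -8.11393818e-04,
       -1.64090552e-03,  9.21220667e-04, -1.59524576e-04]), 'joint_torque': array([-4.16705143e-04, -5.27571774e+01, -1.26671176e+00, -1.53433245e+01,
       -5.26117883e-02,  6.54565782e-03,  1.73357021e-04]), 'tool_pos': array([0.15138631, 0.60576743, 0.25690637]), 'eef_rot': array([ 1.22055992e-01,  9.92522786e-01, -9.23557263e-04, -3.37858454e-05]), 'contact_force': array([0.48258873, 0.20178973, 0.01694062]), 'moment': array([-0.01538435, -0.00815784,  0.04399563]), 'opening': 0.9987638003919573} 0.019
scene [[526.47256358   0.         317.51967518]
 [  0.         526.47256358 234.12374561]
 [  0.           0.           1.        ]] -0.12043537521735316 [ 0.11907919 -0.52592392  0.66194345] [ 0.42953286 -0.12454569 -0.23179039  0.86386521]
top [[531.83573946   0.         323.83836385]
 [  0.         531.83573946 233.85686294]
 [  0.           0.           1.        ]] -0.09193136938436179 [0.34054498 0.16409336 0.91170332] [-0.07414828  0.08316094  0.74508545 -0.65759711]
```

View pics/top0.png

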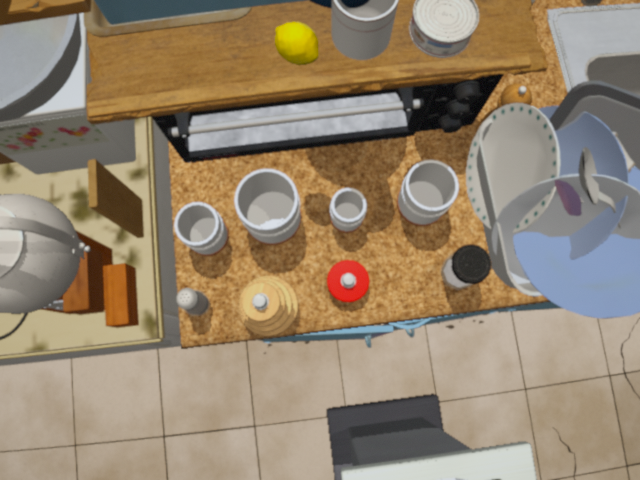

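View pics/scene0.png

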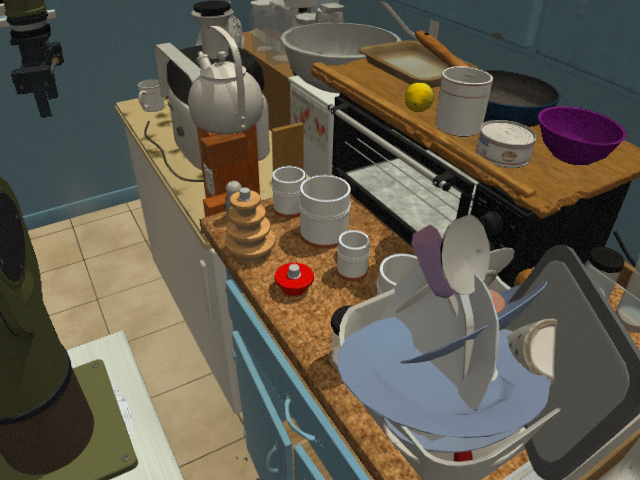

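Top view: lid stack at (262,302), red decoy at (348,281), and canisters at (201,229), (268,206), (348,209) and (428,192). The jar is at (467,265) and the shaker at (192,301). Next I measure from the depth data.

```bash
cat >> h.py <<'E'
from scipy.optimize import least_squares
def circ(P):
    c0=np.r_[(P[:,:2].max(0)+P[:,:2].min(0))/2,.03]
    f=lambda c:np.hypot(P[:,0]-c[0],P[:,1]-c[1])-c[2]
    return least_squares(f,c0,loss='soft_l1',f_scale=.002).x
def rims(s):
    C=cloud(s)
    return C
E
python3 - <<'E'
from h import *
s=snap('top'); C=cloud(s); np.set_printoptions(precision=4,suppress=True)
def reg(u,v,w,z0,z1):
    P=C[v-w:v+w,u-w:u+w].reshape(-1,3); return P[(P[:,2]>z0)&(P[:,2]<z1)]
for n,u,v,w,h in(('med',201,229,30,.09),('largest',268,206,40,.114),('small',348,209,24,.078),('large',428,192,36,.102)):
    P=reg(u,v,w,h-.005,h+.006); c=circ(P); print(n,len(P),c, 'mid',(P.max(0)+P.min(0))/2,'ext',np.ptp(P,axis=0),np.median(P[:,2]))
for n,u,v,w,z0,z1 in(('knobS',260,300,14,.138,.16),('discS',262,302,36,.122,.135),('discM',262,302,36,.09,.1),('discL',262,302,36,.058,.068),('discXL',265,305,40,.027,.037),('redknob',348,281,12,.042,.06),('jar',467,265,25,.085,.105),('shaker',192,301,16,.075,.105)):
    P=reg(u,v,w,z0,z1); 
    if len(P)>3: print(n,len(P),'mean',P.mean(0),'mid',(P.max(0)+P.min(0))/2,np.ptp(P,axis=0))
P=C[100:340,170:500]; print('table z',np.median(C[255:262,300:330,2]))
E
```

```text
med 416 [0.5689 0.3426 0.0333] mid [0.5689 0.3428 0.0889] ext [0.0693 0.0725 0.0079] 0.08849069094251388
largest 608 [0.5882 0.2255 0.0466] mid [0.5884 0.2257 0.1127] ext [0.0983 0.098  0.0074] 0.11233467997431079
small 305 [0.5731 0.0964 0.0263] mid [0.5734 0.0965 0.0771] ext [0.0568 0.0565 0.008 ] 0.07656941950147345
large 485 [ 0.582  -0.0395  0.0401] mid [ 0.5822 -0.0391  0.1006] ext [0.085  0.0849 0.007 ] 0.10010731289498354
knobS 137 mean [0.4279 0.2483 0.1437] mid [0.4282 0.2485 0.1437] [0.0182 0.0178 0.0085]
discS 1006 mean [0.4276 0.2481 0.1263] mid [0.4286 0.2485 0.1285] [0.0575 0.0557 0.013 ]
discM 489 mean [0.4241 0.2451 0.094 ] mid [0.4296 0.25   0.0949] [0.0715 0.0695 0.0097]
discL 541 mean [0.4214 0.2357 0.0623] mid [0.4302 0.2489 0.063 ] [0.0857 0.0837 0.0097]
discXL 559 mean [0.4217 0.2299 0.0303] mid [0.4312 0.2473 0.0316] [0.0992 0.0979 0.009 ]
redknob 114 mean [0.4555 0.1111 0.0484] mid [0.4558 0.1113 0.0474] [0.0188 0.0185 0.0105]
jar 1250 mean [ 0.4491 -0.0822  0.0921] mid [ 0.4497 -0.0829  0.0911] [0.0626 0.0629 0.0121]
shaker 356 mean [0.4511 0.3677 0.0837] mid [0.452  0.3691 0.0832] [0.0338 0.0323 0.0163]
table z -0.0007580812012027982
```

```bash
python3 - <<'E'
from h import *
C=np.r_[cloud(snap('top')).reshape(-1,3),cloud(snap('scene')).reshape(-1,3)]
np.set_printoptions(precision=3,suppress=True)
C=C[(C[:,2]>.15)&(C[:,2]<.8)]
for y in np.arange(-.1,.42,.04):
    P=C[(abs(C[:,1]-y)<.02)&(C[:,0]>.5)&(C[:,0]<1)]
    if len(P): i=P[:,0].argmin(); print('y %.2f min x'%y,P[i], 'z max near',P[P[:,0]<P[i,0]+.06,2].max())
for x in np.arange(.3,.7,.04):
    P=C[(abs(C[:,0]-x)<.02)&(C[:,1]<.02)]
    if len(P): i=P[:,1].argmax(); print('x %.2f max y'%x,P[i],'zmax',P[:,2].max())
E
```

```text
y -0.10 min x [ 0.5   -0.12   0.164] z max near 0.18603503543261712
y -0.06 min x [ 0.667 -0.052  0.514] z max near 0.5257763223498377
y -0.02 min x [ 0.659 -0.003  0.223] z max near 0.5168240079417953
y 0.02 min x [0.658 0.003 0.224] z max near 0.5078707322970151
y 0.06 min x [0.66  0.058 0.221] z max near 0.4989842953456539
y 0.10 min x [0.66  0.09  0.225] z max near 0.4909153119855352
y 0.14 min x [0.661 0.135 0.224] z max near 0.48203972475324175
y 0.18 min x [0.66  0.177 0.225] z max near 0.48349145344429356
y 0.22 min x [0.66  0.237 0.229] z max near 0.4915821650300482
y 0.26 min x [0.661 0.241 0.225] z max near 0.4988619987651038
y 0.30 min x [0.66  0.32  0.221] z max near 0.5080575650542116
y 0.34 min x [0.658 0.322 0.223] z max near 0.510814975161581
y 0.38 min x [0.674 0.377 0.273] z max near 0.4913067500454216
x 0.34 max y [ 0.359 -0.18   0.163] zmax 0.20372922519073722
x 0.38 max y [ 0.4   -0.148  0.153] zmax 0.20630978057449217
x 0.42 max y [ 0.432 -0.111  0.158] zmax 0.2061024702070886
x 0.46 max y [ 0.454 -0.11   0.16 ] zmax 0.28811263799452397
x 0.50 max y [ 0.495 -0.109  0.152] zmax 0.3127806886625028
x 0.54 max y [ 0.546 -0.111  0.159] zmax 0.3152887138630259
x 0.58 max y [ 0.57  -0.111  0.159] zmax 0.27341681995708456
x 0.62 max y [ 0.616 -0.111  0.158] zmax 0.27486664530746724
x 0.66 max y [0.676 0.02  0.266] zmax 0.563195181540885
```

```bash
python3 - <<'E'
from h import *
C=np.r_[cloud(snap('top')).reshape(-1,3),cloud(snap('scene')).reshape(-1,3)]
for x0 in (.50,.53,.56,.59,.62):
  print(x0,end=': ')
  for y in np.arange(-.20,-.08,.01):
    P=C[(C[:,0]>x0)&(C[:,0]<x0+.03)&(abs(C[:,1]-y)<.005)&(C[:,2]<.8)]
    print('%.2f:%.3f'%(y,P[:,2].max() if len(P) else -1),end=' ')
  print()
E
```

```text
0.5: -0.20:0.282 -0.19:0.304 -0.18:0.314 -0.17:0.275 -0.16:0.285 -0.15:0.289 -0.14:0.217 -0.13:0.205 -0.12:0.192 -0.11:0.180 -0.10:0.003 -0.09:0.002 
0.53: -0.20:0.302 -0.19:0.312 -0.18:0.315 -0.17:0.239 -0.16:0.234 -0.15:0.152 -0.14:0.133 -0.13:0.111 -0.12:0.156 -0.11:0.158 -0.10:0.002 -0.09:0.004 
0.56: -0.20:-1.000 -0.19:0.243 -0.18:0.241 -0.17:0.195 -0.16:0.175 -0.15:0.150 -0.14:0.131 -0.13:0.002 -0.12:0.156 -0.11:0.158 -0.10:0.003 -0.09:0.001 
0.59: -0.20:0.159 -0.19:0.242 -0.18:0.238 -0.17:0.206 -0.16:0.171 -0.15:0.146 -0.14:0.125 -0.13:0.002 -0.12:0.156 -0.11:0.161 -0.10:-1.000 -0.09:-1.000 
0.62: -0.20:0.153 -0.19:0.234 -0.18:0.231 -0.17:0.207 -0.16:0.176 -0.15:0.153 -0.14:0.130 -0.13:0.141 -0.12:0.157 -0.11:0.159 -0.10:0.002 -0.09:0.001
```

```bash
for i in 1 2 3; do echo; done; python3 -m inch '[[1,-1,0,0,40],[1,-1,0,0,40],[1,-1,0,0,40],[1,-1,0,0,40],[1,-1,0,0,40]]' 15; python3 -m inch '[[1,-1,0,0,40],[1,-1,0,0,40],[1,-1,0,0,40],[1,-1,0,0,40],[1,-1,0,0,40]]'
```

```text
clock: 0.85
tool_pos: [0.2774, 0.4803, 0.2578]
eef_rot: [0.122, 0.993, 0.0, 0.0]
contact_force: [0.2, 0.6, 0.2]
opening: 0.568
clock: 1.35
tool_pos: [0.4024, 0.3553, 0.2579]
eef_rot: [0.122, 0.993, 0.0, 0.0]
contact_force: [0.1, 0.1, -0.0]
opening: 0.455
```

Rack rim is about 0.16 m high at y=-0.11, so with the jaws along y the gripper body clears it. Moving on to the small lid.

```bash
python3 -m inch '[[0.25,-1,0,0.6,40],[0.25,-1,0,0.6,40],[0.25,-1,-0.5,0.6,40],[0.25,-1,-0.8,0.53,40],[0.03,-0.27,-1,0,40]]'; python3 -m inch '[[0,0,-1,0,40],[0,0,-0.6,0,40],[0,0,-0.46,0,40],[0,0,0,0,40]]'
python3 - <<'E'
from h import *
snap('wrist','w1');print(r.get_state()['tool_pos'],r.get_state()['contact_force'])
E
```

```text
clock: 1.85
tool_pos: [0.4288, 0.2464, 0.2003]
eef_rot: [0.002, 1.0, -0.0, 0.001]
contact_force: [0.8, 0.7, -0.4]
opening: 0.457
clock: 2.25
tool_pos: [0.4268, 0.2495, 0.1477]
eef_rot: [0.0, 1.0, -0.001, -0.001]
contact_force: [-0.3, -0.1, 0.2]
opening: 0.454
[0.42709946 0.24973629 0.14852708] [ 0.02404365 -0.58753771 -0.78140472]
```

View pics/w1.png

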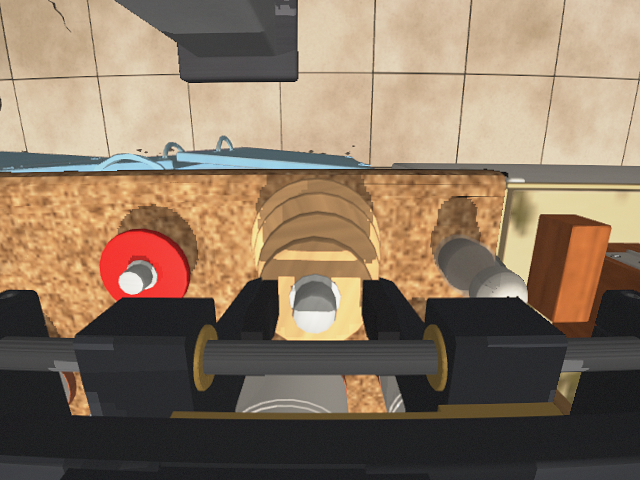

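The knob sits centred between the fingers at (315,305). Closing and lifting.

```bash
python3 -m inch '[[0,0,0,0,10],[0,0,0,0,10],[0,0,0,0,10],[0,0,0,0,10],[0,0,0,0,10]]' 20; python3 -m inch '[[0,0,0.5,0,10],[0,0,1,0,10],[0,0,1,0,10],[0,0,0.5,0,10],[0,0,0,0,10]]'
```

```text
clock: 2.8
tool_pos: [0.4275, 0.25, 0.1491]
eef_rot: [0.0, 1.0, 0.0, 0.0]
contact_force: [-0.3, -0.8, 1.0]
opening: 0.219
clock: 3.3
tool_pos: [0.428, 0.2501, 0.2252]
eef_rot: [0.001, 1.0, 0.001, 0.001]
contact_force: [0.7, 0.8, -0.4]
opening: 0.218
```

```bash
python3 -m inch '[[0.8,-0.9,0,0,10],[1,-1,0,0,10],[1,-1,0,0,10],[1,-1,0,0,10],[1,-1,0,0,10]]'; python3 -m inch '[[0.7,-0.8,0,0,10],[0.3,-0.44,-0.5,0,10],[0,0,-1,0,10],[0,0,-0.8,0,10],[0,0,0,0,10]]'
python3 - <<'E'
from h import *
snap('scene','s1');print(r.get_state()['tool_pos'],r.get_state()['contact_force'])
E
```

```text
clock: 3.8
tool_pos: [0.5475, 0.1257, 0.2225]
eef_rot: [0.0, 1.0, -0.0, -0.001]
contact_force: [1.0, 0.3, -0.1]
opening: 0.22
clock: 4.3
tool_pos: [0.5689, 0.0961, 0.1624]
eef_rot: [-0.0, 1.0, -0.001, -0.004]
contact_force: [-0.5, -0.8, -0.3]
opening: 0.219
[0.57008413 0.09657145 0.16409931] [0.76732179 0.57224966 0.34631485]
```

View pics/s1.png

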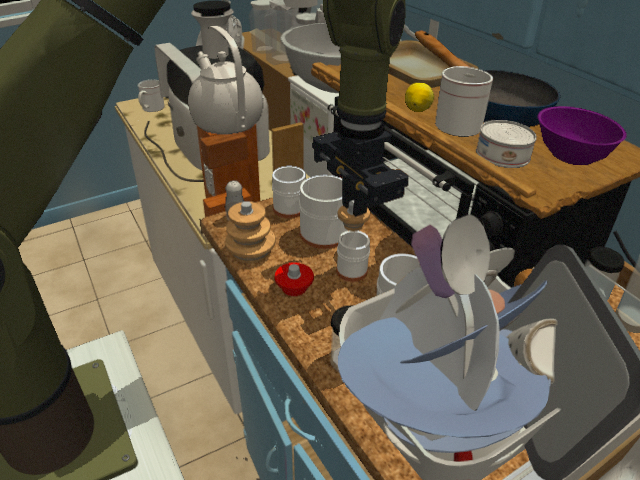

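The lid is held level over the small canister at (352,215), and the clearance to the oven is fine. Lowering it.

```bash
python3 -m inch '[[0.12,0,-0.6,0,10],[0,0,-0.6,0,10],[0,0,-0.5,0,10],[0,0,-0.48,0,10],[0,0,0,0,10]]'; python3 -m inch '[[0,0,0,0,10],[0,0,0,0,10]]'
```

```text
clock: 4.85
tool_pos: [0.5748, 0.0963, 0.1105]
eef_rot: [0.0, 1.0, -0.0, -0.001]
contact_force: [-0.5, 0.7, 1.2]
opening: 0.219
clock: 5.05
tool_pos: [0.5754, 0.0962, 0.1122]
eef_rot: [0.0, 1.0, 0.0, 0.0]
contact_force: [-0.7, -0.0, -1.0]
opening: 0.221
```

```bash
python3 -m inch '[[-0.08,0,-0.12,0,10],[0,0,0,0,10],[0,0,0,0,10]]'
```

```text
clock: 5.35
tool_pos: [0.5739, 0.0965, 0.1094]
eef_rot: [0.0, 1.0, 0.0, 0.001]
contact_force: [0.6, -0.0, 2.7]
opening: 0.215
```

```bash
python3 -m inch '[[0,0,0,0,24],[0,0,0,0,28],[0,0,0,0,40],[0,0,0,0,40],[0,0,0.5,0,40]]'; python3 -m inch '[[0,0,1,0,40],[0,0,1,0,40],[-1,1,1,0,40],[-1,1,0.6,0,40],[-1,1,0,0,40]]';python3 -m inch '[[-1,1,0,0,40],[-1,1,0,0,40],[-0.8,1,0,0,40],[0,0.16,0,0,40],[0,0,0,0,40]]'
python3 - <<'E'
from h import *
np.set_printoptions(precision=4,suppress=True)
print(r.get_state()['tool_pos'])
s=snap('top','t2');C=cloud(s)
def reg(u,v,w,z0,z1):
    P=C[v-w:v+w,u-w:u+w].reshape(-1,3); return P[(P[:,2]>z0)&(P[:,2]<z1)]
for n,u,v,w,z0,z1 in(('knobplaced',348,209,24,.1,.115),('discplaced',348,209,26,.08,.094)):
    P=reg(u,v,w,z0,z1)
    if len(P)>3: print(n,len(P),'mean',P.mean(0),'mid',(P.max(0)+P.min(0))/2,np.ptp(P,axis=0))
E
```

```text
clock: 5.85
tool_pos: [0.572, 0.0958, 0.1203]
eef_rot: [0.0, 1.0, -0.0, -0.002]
contact_force: [-0.5, 0.4, -0.2]
opening: 0.455
clock: 6.35
tool_pos: [0.4987, 0.1725, 0.2142]
eef_rot: [0.001, 1.0, 0.001, 0.002]
contact_force: [0.3, 0.2, 0.1]
opening: 0.45
clock: 6.85
tool_pos: [0.4282, 0.2512, 0.212]
eef_rot: [-0.001, 1.0, 0.0, 0.001]
contact_force: [0.8, -0.7, -0.8]
opening: 0.454
[0.4282 0.2512 0.212 ]
discplaced 169 mean [0.595  0.0953 0.0868] mid [0.5951 0.0958 0.087 ] [0.0172 0.0484 0.008 ]
```

View pics/t2.png

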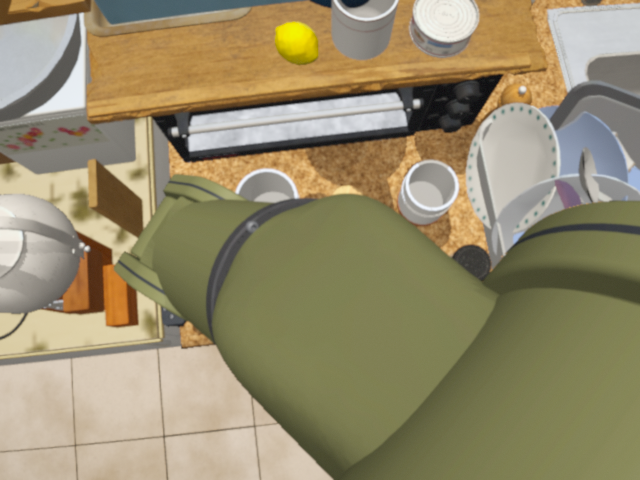

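The arm hides most of the top view; the visible part of the small lid's disc (345,190) is at z=0.087, as it should be. I'll use the scene camera for both checks.

```bash
cat >> h.py <<'E'
def box(C,x,y,w,z0,z1):
    P=C.reshape(-1,3); return P[(abs(P[:,0]-x)<w)&(abs(P[:,1]-y)<w)&(P[:,2]>z0)&(P[:,2]<z1)]
def rep(n,P):
    if len(P)<4: print(n,'few',len(P)); return
    print(n,len(P),'mean',P.mean(0),'mid',(P.max(0)+P.min(0))/2,'ext',np.ptp(P,axis=0))
np.set_printoptions(precision=4,suppress=True)
E
python3 - <<'E'
from h import *
C=cloud(snap('scene'))
rep('placed knob',box(C,.573,.0965,.045,.099,.115))
rep('placed disc',box(C,.573,.0965,.045,.083,.092))
rep('knobM',box(C,.429,.249,.03,.1075,.125))
rep('discM',box(C,.429,.249,.06,.09,.1))
rep('discL',box(C,.429,.249,.06,.058,.068))
E
```

```text
placed knob 80 mean [0.5718 0.093  0.1042] mid [0.5723 0.0944 0.1034] ext [0.0204 0.0192 0.0088]
placed disc 412 mean [0.5688 0.0893 0.0877] mid [0.5725 0.0949 0.0874] ext [0.0566 0.0591 0.0085]
knobM 67 mean [0.4269 0.245  0.1124] mid [0.4276 0.247  0.1119] ext [0.0192 0.0184 0.008 ]
discM 599 mean [0.4249 0.24   0.0954] mid [0.4278 0.2474 0.0949] ext [0.0714 0.0758 0.0098]
discL 559 mean [0.4215 0.2287 0.0633] mid [0.4284 0.2409 0.063 ] ext [0.0861 0.075  0.01  ]
```

```bash
python3 -m inch '[[0,-0.08,-1,0,40],[0,0,-1,0,40],[0,0,-1,0,40],[0,0,-0.7,0,40],[0,0,0,0,40]]'; python3 -m inch '[[0,0,0,0,40],[0,0,0,0,40]]'
```

```text
clock: 7.45
tool_pos: [0.4281, 0.246, 0.117]
eef_rot: [0.002, 1.0, -0.002, -0.001]
contact_force: [-0.6, -0.4, 0.5]
opening: 0.453
clock: 7.65
tool_pos: [0.4291, 0.2479, 0.1196]
eef_rot: [0.001, 1.0, 0.0, 0.001]
contact_force: [0.2, 0.1, -0.3]
opening: 0.453
```

```bash
python3 -m inch '[[0,0,-0.08,0,40],[0,0,0,0,10],[0,0,0,0,10],[0,0,0,0,10],[0,0,0,0,10]]' 20; python3 -m inch '[[0,0,0,0,10],[0,0,0.5,0,10],[0,0,1,0,10],[0,0,1,0,10],[0,0,0,0,10]]';python3 -m inch '[[0,0,0,0,10]]'
```

```text
clock: 8.15
tool_pos: [0.4283, 0.2482, 0.1169]
eef_rot: [0.0, 1.0, 0.0, 0.0]
contact_force: [-0.2, -0.2, 1.2]
opening: 0.217
clock: 8.65
tool_pos: [0.4295, 0.2491, 0.1815]
eef_rot: [0.001, 1.0, 0.002, 0.002]
contact_force: [0.1, -0.0, -1.1]
opening: 0.217
clock: 8.75
tool_pos: [0.4282, 0.248, 0.1792]
eef_rot: [0.0, 1.0, 0.0, 0.0]
contact_force: [-0.0, -0.1, -1.0]
opening: 0.222
```

```bash
python3 -m inch '[[0,0,1,0,10],[1,0.65,0,0,10],[1,0.65,0,0,10],[1,0.65,0,0,10],[0,0,0,0,10]]'; python3 - <<'E'
from h import *
C=np.r_[cloud(snap('top')).reshape(-1,3),cloud(snap('scene')).reshape(-1,3)]
P=C[(C[:,0]>.5)&(C[:,0]<.65)&(C[:,1]>.39)&(C[:,1]<.5)]
for y in np.arange(.39,.5,.01):
    Q=P[abs(P[:,1]-y)<.005]; print('%.2f %.3f'%(y,Q[:,2].max() if len(Q) else -1),end=' ')
print(r.get_state()['tool_pos'])
E
```

```text
clock: 9.25
tool_pos: [0.5058, 0.2988, 0.2027]
eef_rot: [0.001, 1.0, 0.001, 0.001]
contact_force: [-0.5, -0.6, 0.1]
opening: 0.217
0.39 0.292 0.40 0.004 0.41 -0.000 0.42 -1.000 0.43 -1.000 0.44 -1.000 0.45 -1.000 0.46 -1.000 0.47 -0.124 0.48 -0.111 0.49 0.296 [0.5024 0.2964 0.2025]
```

```bash
python3 -m inch '[[1,0.7,0,0,10],[1,0.7,0,0,10],[0.66,0.45,0,0,10],[0,0,-0.8,0,10],[0,0,-0.8,0,10]]'; python3 -m inch '[[0,0,0,0,10],[0,0,0,0,10]]'; python3 - <<'E'
from h import *
C=cloud(snap('scene','s3'));print(r.get_state()['tool_pos'])
E
```

```text
clock: 9.85
tool_pos: [0.5688, 0.3427, 0.163]
eef_rot: [0.0, 1.0, -0.0, -0.001]
contact_force: [-0.5, 0.0, -0.2]
opening: 0.219
clock: 10.05
tool_pos: [0.5686, 0.3425, 0.1637]
eef_rot: [0.0, 1.0, -0.001, -0.001]
contact_force: [-0.0, -0.1, -0.2]
opening: 0.217
[0.5693 0.343  0.1646]
```

View pics/s3.png

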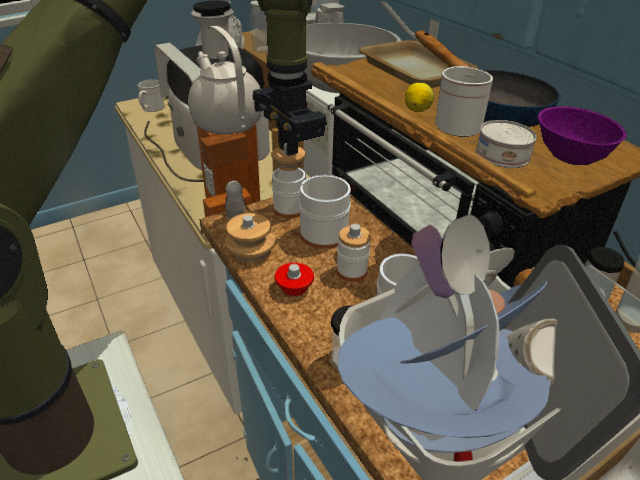

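The medium lid is level above the medium canister at (289,160), and the small lid sits flat at (353,235). Lowering to z≈0.121.

```bash
python3 -m inch '[[0,0,-0.6,0,10],[0,0,-0.6,0,10],[0,0,-0.5,0,10],[0,0,0,0,10],[0,0,0,0,10]]';python3 -m inch '[[0,0,0,0,10]]'
```

```text
clock: 10.6
tool_pos: [0.5693, 0.3429, 0.1208]
eef_rot: [0.0, 1.0, -0.0, -0.001]
contact_force: [0.9, -0.8, -0.7]
opening: 0.221
clock: 10.7
tool_pos: [0.5695, 0.3431, 0.1213]
eef_rot: [0.0, 1.0, -0.0, -0.0]
contact_force: [0.2, -0.1, -1.3]
opening: 0.217
```

```bash
python3 -m inch '[[0,0,-0.05,0,10],[0,0,0,0,24],[0,0,0,0,30],[0,0,0,0,40],[0,0,0,0,40]]'; python3 -m inch '[[0,0,0.6,0,40],[0,0,1,0,40],[0,0,1,0,40],[-0.63,-0.4,1,0,40],[-1,-0.65,0,0,40]]';python3 -m inch '[[-1,-0.7,0,0,40],[-1,-0.7,0,0,40],[-1,-0.7,0,0,40],[-1,-0.63,0,0,40],[0,0,0,0,40]]'
python3 - <<'E'
from h import *
C=cloud(snap('scene'));print(r.get_state()['tool_pos'])
rep('placedM knob',box(C,.569,.3426,.05,.111,.127))
rep('placedM disc',box(C,.569,.3426,.05,.095,.104))
rep('knobL',box(C,.429,.249,.03,.0755,.09))
rep('discL',box(C,.429,.249,.06,.058,.068))
E
```

```text
clock: 11.2
tool_pos: [0.5698, 0.3432, 0.1206]
eef_rot: [0.0, 1.0, 0.0, 0.0]
contact_force: [0.3, -0.5, -0.2]
opening: 0.451
clock: 11.7
tool_pos: [0.5315, 0.3193, 0.2152]
eef_rot: [0.001, 1.0, 0.003, 0.004]
contact_force: [0.0, 0.3, 0.0]
opening: 0.455
clock: 12.2
tool_pos: [0.4257, 0.246, 0.2115]
eef_rot: [0.0, 1.0, -0.002, -0.001]
contact_force: [-0.1, -0.6, -1.0]
opening: 0.45
[0.428  0.2479 0.2117]
placedM knob 54 mean [0.5676 0.3393 0.1164] mid [0.5697 0.3418 0.1158] ext [0.0215 0.0225 0.0094]
placedM disc 420 mean [0.5654 0.3346 0.0998] mid [0.5693 0.3395 0.0993] ext [0.0709 0.0696 0.0085]
knobL 69 mean [0.4274 0.2434 0.0805] mid [0.4284 0.2454 0.0798] ext [0.0178 0.0192 0.0083]
discL 875 mean [0.4256 0.2401 0.0636] mid [0.4282 0.2462 0.063 ] ext [0.0859 0.0866 0.0099]
```

Medium lid is seated (disc top z≈0.100). Now the large lid.

```bash
python3 -m inch '[[0.03,0,-1,0,40],[0,0,-1,0,40],[0,0,-1,0,40],[0,0,-1,0,40],[0,0,-1,0,40]]'; python3 -m inch '[[0,0,-0.05,0,40],[0,0,0,0,40],[0,0,0,0,40]]'
```

```text
clock: 12.75
tool_pos: [0.4316, 0.2502, 0.085]
eef_rot: [0.0, 1.0, 0.001, 0.001]
contact_force: [0.7, 0.3, 0.6]
opening: 0.453
clock: 13.05
tool_pos: [0.4306, 0.2494, 0.0846]
eef_rot: [0.0, 1.0, 0.001, 0.001]
contact_force: [-0.6, 0.6, 0.4]
opening: 0.455
```

```bash
python3 -m inch '[[0,0,0,0,10],[0,0,0,0,10],[0,0,0,0,10],[0,0,0,0,10],[0,0,0,0,10]]' 20; python3 -m inch '[[0,0,0.5,0,10],[0,0,1,0,10],[0,0,1,0,10],[0,0,1,0,10],[0,0,1,0,10]]';python3 -m inch '[[0,0,0.9,0,10],[0.3,-0.6,0,0,10],[0.5,-1,0,0,10],[0.5,-1,0,0,10],[0.5,-1,0,0,10]]'; python3 -m inch '[[0.6,-1,0,0,10],[0.6,-1,0,0,10],[0.6,-1,0,0,10],[0.6,-1,0,0,10],[0,0,0,0,10]]'; python3 -m inch '[[0,0,0,0,10]]'
```

```text
clock: 13.55
tool_pos: [0.4299, 0.2487, 0.0845]
eef_rot: [0.0, 1.0, 0.0, 0.0]
contact_force: [-0.6, 0.3, 2.0]
opening: 0.217
clock: 14.05
tool_pos: [0.4293, 0.2484, 0.1975]
eef_rot: [0.0, 1.0, -0.0, -0.0]
contact_force: [0.6, -0.5, -1.2]
opening: 0.22
clock: 14.55
tool_pos: [0.4747, 0.1576, 0.2191]
eef_rot: [0.0, 1.0, -0.0, -0.0]
contact_force: [1.0, 0.3, -1.3]
opening: 0.214
clock: 15.05
tool_pos: [0.5362, 0.0534, 0.2186]
eef_rot: [0.004, 1.0, -0.002, 0.0]
contact_force: [-0.9, -0.2, -1.5]
opening: 0.219
clock: 15.15
tool_pos: [0.5344, 0.0581, 0.2188]
eef_rot: [0.001, 1.0, 0.0, -0.001]
contact_force: [0.4, 0.7, -1.2]
opening: 0.217
```

```bash
python3 -m inch '[[1,-0.6,0,0,10],[0.96,-1,0,0,10],[0,-1,0,0,10],[0,-0.8,0,0,10],[0,-0.5,0,0,10]]'; python3 -m inch '[[0,0,-0.5,0,10],[0,0,-0.8,0,10],[0,0,-0.6,0,10],[0,0,0,0,10],[0,0,0,0,10]]'; python3 - <<'E'
from h import *
snap('scene','s4');print(r.get_state()['tool_pos'])
E
```

```text
clock: 15.65
tool_pos: [0.583, -0.0393, 0.2189]
eef_rot: [0.0, 1.0, -0.0, -0.001]
contact_force: [1.0, -0.4, -1.7]
opening: 0.222
clock: 16.15
tool_pos: [0.5834, -0.037, 0.1714]
eef_rot: [-0.001, 1.0, 0.001, -0.0]
contact_force: [-1.1, 1.0, -0.7]
opening: 0.217
[ 0.5839 -0.0374  0.172 ]
```

View pics/s4.png

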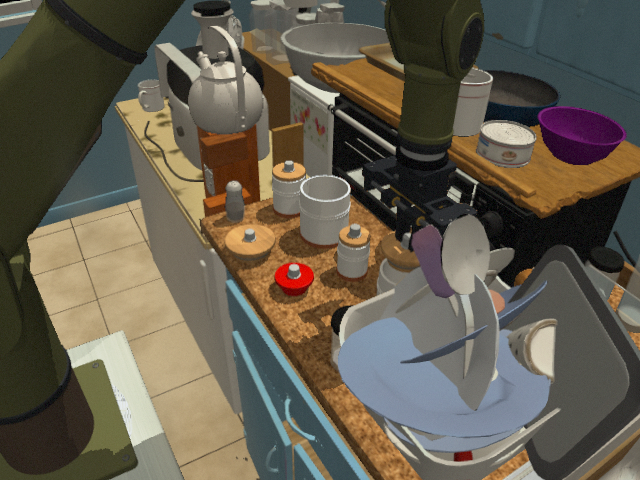

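The large lid is level over its canister at (400,250), and the dishes are in front of the gripper without touching it. Lowering to 0.133.

```bash
python3 -m inch '[[0,-0.08,-0.5,0,10],[0,0,-0.6,0,10],[0,0,-0.46,0,10],[0,0,0,0,10],[0,0,0,0,10]]';python3 -m inch '[[0,0,0,0,10]]'
```

```text
clock: 16.7
tool_pos: [0.5837, -0.0408, 0.1324]
eef_rot: [0.0, 1.0, 0.0, -0.0]
contact_force: [0.2, 0.1, -1.6]
opening: 0.222
clock: 16.8
tool_pos: [0.5837, -0.0408, 0.1327]
eef_rot: [0.0, 1.0, 0.0, 0.0]
contact_force: [-0.6, 0.2, -2.0]
opening: 0.22
```

```bash
python3 -m inch '[[0,0,-0.06,0,10],[0,0,0,0,10],[0,0,0,0,10]]'
```

```text
clock: 17.1
tool_pos: [0.5839, -0.0408, 0.1314]
eef_rot: [0.0, 1.0, 0.0, 0.0]
contact_force: [0.5, 0.0, 0.2]
opening: 0.216
```

Contact: the lid's weight has come off the wrist. Releasing and backing out by the same route.

```bash
python3 -m inch '[[0,0,0,0,24],[0,0,0,0,30],[0,0,0,0,40],[0,0,0,0,40],[0,0,0.5,0,40]]'; python3 -m inch '[[0,0,1,0,40],[0,0,1,0,40],[0,0,1,0,40],[0,1,0,0,40],[0,1,0,0,40]]';python3 -m inch '[[0,1,0,0,40],[-0.5,1,0,0,40],[-0.8,1,0,0,40],[-0.8,1,0,0,40],[-0.8,1,0,0,40]]'; python3 -m inch '[[-0.8,1,0,0.8,40],[-0.8,1,0,0.9,40],[-0.8,1,0,0.9,40],[-0.8,1,0,0.9,40],[0,0.5,0,0.5,40]]'; python3 -m inch '[[0,0,0,0,40]]'
python3 - <<'E'
from h import *
C=cloud(snap('scene'));print(r.get_state()['tool_pos'])
rep('placedL knob',box(C,.582,-.0395,.05,.121,.139))
rep('placedL disc',box(C,.582,-.0395,.05,.105,.116))
rep('knobX',box(C,.429,.249,.03,.0435,.06))
rep('discX',box(C,.429,.249,.06,.026,.036))
rep('rimXL',box(C,.588,.2255,.06,.109,.12))
E
```

```text
clock: 17.6
tool_pos: [0.5826, -0.0409, 0.1429]
eef_rot: [0.0, 1.0, -0.0, -0.002]
contact_force: [-0.2, -0.8, 0.1]
opening: 0.454
clock: 18.1
tool_pos: [0.5844, 0.0088, 0.2207]
eef_rot: [0.002, 1.0, -0.0, 0.001]
contact_force: [-0.2, 0.3, 0.0]
opening: 0.455
clock: 18.6
tool_pos: [0.5105, 0.1352, 0.2197]
eef_rot: [0.0, 1.0, 0.0, 0.0]
contact_force: [-0.3, -0.8, -0.2]
opening: 0.454
clock: 19.1
tool_pos: [0.4286, 0.2493, 0.2199]
eef_rot: [-0.212, 0.977, 0.001, -0.0]
contact_force: [0.3, 0.8, -0.1]
opening: 0.453
clock: 19.2
tool_pos: [0.4317, 0.2488, 0.2196]
eef_rot: [-0.209, 0.978, 0.001, 0.001]
contact_force: [0.9, -0.3, 0.3]
opening: 0.453
[0.4322 0.2468 0.2192]
placedL knob 111 mean [ 0.5806 -0.0441  0.1277] mid [ 0.5828 -0.042   0.1263] ext [0.0197 0.0198 0.0102]
placedL disc 760 mean [ 0.5699 -0.0329  0.1118] mid [ 0.578  -0.0312  0.1105] ext [0.0788 0.0657 0.0106]
knobX 69 mean [0.4288 0.2427 0.0486] mid [0.4295 0.2437 0.0478] ext [0.0205 0.0194 0.0082]
discX 1205 mean [0.427  0.2389 0.0318] mid [0.4297 0.2443 0.031 ] ext [0.0993 0.1019 0.0099]
rimXL 375 mean [0.5865 0.2206 0.1126] mid [0.5879 0.2229 0.113 ] ext [0.1003 0.1012 0.008 ]
```

Large lid is seated (disc top z≈0.112). Jaws are turned 24° to keep clear of the shaker; going down for the last lid.

```bash
python3 -m inch '[[-0.08,0,-1,0,40],[0,0,-1,0,40],[0,0,-1,0,40],[0,0,-1,0,40],[0,0,-1,0,40]]'; python3 -m inch '[[0,0,-1,0,40],[0,0,-0.6,0,40],[0,0,0,0,40],[0,0,0,0,40],[0,0,0,0,40]]'
```

```text
clock: 19.75
tool_pos: [0.4311, 0.2444, 0.0928]
eef_rot: [-0.205, 0.979, -0.001, 0.001]
contact_force: [0.8, -0.3, 0.1]
opening: 0.455
clock: 20.25
tool_pos: [0.4302, 0.2459, 0.0542]
eef_rot: [-0.207, 0.978, -0.0, 0.001]
contact_force: [0.2, -0.1, -0.0]
opening: 0.451
```

```bash
python3 -m inch '[[0,0,0,0,10],[0,0,0,0,10],[0,0,0,0,10],[0,0,0,0,10],[0,0,0,0,10]]' 25; python3 -m inch '[[0,0,0.5,0,10],[0,0,1,0,10],[0,0,1,0,10],[0,0,1,0,10],[0,0,1,0,10]]';python3 -m inch '[[0,0,1,0,10],[0,0,1,0,10],[0.4,0,0.3,-0.5,10],[0.6,-0.1,0,-0.7,10],[0.8,-0.1,0,-0.7,10]]'; python3 -m inch '[[0.8,-0.1,0,-0.7,10],[0.8,-0.1,0,-0.7,10],[0.8,-0.1,0,-0.7,10],[0.8,-0.1,0,0,10],[0.7,-0.1,0,0,10]]'; python3 -m inch '[[0,0,0,0,10],[0,0,0,0,10],[0,0,0,0,10]]'
```

```text
clock: 20.75
tool_pos: [0.4294, 0.2466, 0.054]
eef_rot: [-0.207, 0.978, -0.0, 0.0]
contact_force: [0.5, -1.1, 3.8]
opening: 0.217
clock: 21.25
tool_pos: [0.4287, 0.2464, 0.1669]
eef_rot: [-0.208, 0.978, -0.0, -0.001]
contact_force: [-0.3, 0.2, -1.6]
opening: 0.213
clock: 21.75
tool_pos: [0.4737, 0.2416, 0.2239]
eef_rot: [-0.109, 0.994, -0.0, -0.0]
contact_force: [0.7, 0.3, -1.2]
opening: 0.219
clock: 22.25
tool_pos: [0.5721, 0.2287, 0.2231]
eef_rot: [0.0, 1.0, -0.0, -0.001]
contact_force: [0.6, 0.3, -2.2]
opening: 0.216
clock: 22.55
tool_pos: [0.5702, 0.2295, 0.2234]
eef_rot: [-0.0, 1.0, -0.0, -0.001]
contact_force: [0.1, -0.4, -0.9]
opening: 0.216
```

```bash
python3 -m inch '[[0.4,-0.14,0,0,10],[0.32,0,0,0,10],[0,0,-0.7,0,10],[0,0,-0.8,0,10],[0,0,0,0,10]]';python3 -m inch '[[0,0,0,0,10],[0,0,0,0,10]]'; python3 - <<'E'
from h import *
s=snap('scene'); cv2.imwrite('pics/s5.png',s['pixels'][60:380,180:500,::-1]);print(r.get_state()['tool_pos'])
rep('held disc',box(cloud(s),.588,.2255,.06,.153,.165))
E
```

```text
clock: 23.05
tool_pos: [0.5887, 0.2244, 0.1838]
eef_rot: [0.001, 1.0, -0.001, -0.002]
contact_force: [-0.7, -1.1, -2.2]
opening: 0.216
clock: 23.25
tool_pos: [0.5905, 0.226, 0.1873]
eef_rot: [0.0, 1.0, 0.001, 0.001]
contact_force: [-0.2, -0.5, -2.1]
opening: 0.215
[0.5905 0.2261 0.1874]
held disc 458 mean [0.5775 0.2057 0.1628] mid [0.5909 0.2237 0.1604] ext [0.1    0.1012 0.0091]
```

View pics/s5.png

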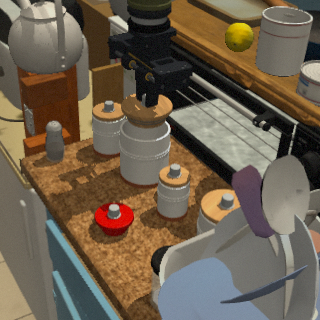

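The lid is level over the largest canister (crop 146,110), about 2.5 mm too far in x. Correcting that and lowering.

```bash
python3 -m inch '[[-0.1,0,-0.5,0,10],[0,0,-0.6,0,10],[0,0,-0.54,0,10],[0,0,0,0,10],[0,0,0,0,10]]';python3 -m inch '[[0,0,0,0,10],[0,0,0,0,10]]'
```

```text
clock: 23.8
tool_pos: [0.5867, 0.2254, 0.144]
eef_rot: [0.0, 1.0, -0.0, -0.001]
contact_force: [-0.7, 0.1, -1.5]
opening: 0.213
clock: 24.0
tool_pos: [0.587, 0.2255, 0.1448]
eef_rot: [0.0, 1.0, -0.0, -0.0]
contact_force: [-0.9, -0.6, -1.9]
opening: 0.219
```

```bash
python3 -m inch '[[0,0,-0.05,0,10],[0,0,0,0,10],[0,0,0,0,10]]'
```

```text
clock: 24.3
tool_pos: [0.5871, 0.2257, 0.1439]
eef_rot: [0.0, 1.0, 0.0, -0.0]
contact_force: [-0.4, 0.2, -1.9]
opening: 0.216
```

```bash
python3 -m inch '[[0,0,-0.05,0,10],[0,0,0,0,10],[0,0,0,0,10]]'; python3 -m inch '[[0,0,-0.04,0,10],[0,0,0,0,10],[0,0,0,0,10]]'
```

```text
clock: 24.6
tool_pos: [0.5875, 0.2259, 0.1434]
eef_rot: [0.0, 1.0, 0.0, 0.0]
contact_force: [-0.8, -1.4, 5.9]
opening: 0.217
clock: 24.9
tool_pos: [0.5877, 0.2259, 0.1433]
eef_rot: [0.001, 1.0, 0.0, 0.001]
contact_force: [-2.4, -0.6, 10.8]
opening: 0.214
```

Seated with contact force. Releasing and moving clear.

```bash
python3 -m inch '[[0,0,0.04,0,10],[0,0,0,0,24],[0,0,0,0,30],[0,0,0,0,40],[0,0,0,0,40]]'; python3 -m inch '[[0,0,0.6,0,40],[0,0,1,0,40],[0,0,1,0,40],[0,0,1,0,40],[-1,0,0.5,0,40]]';python3 -m inch '[[-1,0.5,0,0,40],[-1,0.8,0,0,40],[-1,1,0,0,40],[-1,1,0,0,40],[-1,1,0,0,40]]'; python3 -m inch '[[-1,1,0,0,40],[-1,1,0,0,40],[-1,1,0,0,40],[-1,1,0,0,40],[-1,1,0,0,40]]';python3 -m inch '[[-1,1,0,0,40],[-1,1,0,0,40],[-1,1,0,0,40],[-1,1,0,0,40],[0,0,0,0,40]]'
python3 - <<'E'
from h import *
print(r.get_state()['tool_pos'])
s=snap('top','t6');C=cloud(s)
for n,x,y,h,w in(('S',.573,.0965,.078,.045),('M',.569,.3426,.09,.05),('L',.582,-.0395,.102,.055),('X',.588,.2255,.114,.06)):
    rep(n+' disc',box(C,x,y,w,h+.004,h+.014)); rep(n+' knob',box(C,x,y,w,h+.022,h+.034))
rep('jar',box(C,.449,-.083,.05,.085,.105));rep('shaker',box(C,.452,.369,.04,.075,.105)); rep('red',box(C,.4556,.1113,.03,.042,.06))
E
```

```text
clock: 25.4
tool_pos: [0.5876, 0.226, 0.1431]
eef_rot: [0.0, 1.0, 0.0, 0.001]
contact_force: [-0.7, 0.6, 4.8]
opening: 0.453
clock: 25.9
tool_pos: [0.5653, 0.2253, 0.2477]
eef_rot: [0.002, 1.0, 0.001, 0.003]
contact_force: [0.1, -0.2, -0.2]
opening: 0.45
clock: 26.4
tool_pos: [0.4361, 0.3335, 0.2457]
eef_rot: [0.001, 1.0, -0.0, -0.0]
contact_force: [-0.9, 0.4, 0.5]
opening: 0.457
clock: 26.9
tool_pos: [0.3111, 0.4586, 0.2456]
eef_rot: [0.0, 1.0, -0.0, 0.0]
contact_force: [0.4, 0.3, 1.5]
opening: 0.457
clock: 27.4
tool_pos: [0.2061, 0.5619, 0.2459]
eef_rot: [-0.004, 1.0, 0.002, -0.002]
contact_force: [-0.5, 0.6, -0.2]
opening: 0.459
[0.2061 0.5619 0.2459]
S disc 817 mean [0.5735 0.0984 0.0867] mid [0.5748 0.0984 0.087 ] ext [0.0572 0.0574 0.0099]
S knob 121 mean [0.5745 0.0982 0.1041] mid [0.5747 0.0981 0.1039] ext [0.019  0.0182 0.0076]
M disc 1364 mean [0.569  0.3432 0.0988] mid [0.57   0.3435 0.099 ] ext [0.0692 0.0695 0.0099]
M knob 127 mean [0.5705 0.3441 0.1164] mid [0.5712 0.3444 0.116 ] ext [0.0196 0.0197 0.0078]
L disc 1967 mean [ 0.5821 -0.0379  0.1104] mid [ 0.5836 -0.0383  0.111 ] ext [0.0844 0.0846 0.0098]
L knob 116 mean [ 0.5823 -0.0386  0.1279] mid [ 0.5826 -0.0389  0.1278] ext [0.0183 0.0184 0.0073]
X disc 2870 mean [0.5864 0.2268 0.1227] mid [0.5874 0.2273 0.123 ] ext [0.0976 0.0975 0.0099]
X knob 132 mean [0.5879 0.2275 0.1402] mid [0.5884 0.2275 0.1403] ext [0.0195 0.0187 0.0075]
jar 1355 mean [ 0.449  -0.0852  0.0923] mid [ 0.4552 -0.0922  0.0948] ext [0.0872 0.0812 0.0196]
shaker 352 mean [0.451  0.3675 0.0839] mid [0.4522 0.369  0.0834] ext [0.0341 0.0329 0.0164]
red 114 mean [0.4556 0.1112 0.048 ] mid [0.4562 0.1114 0.0469] ext [0.0188 0.0185 0.0087]
```

View pics/t6.png

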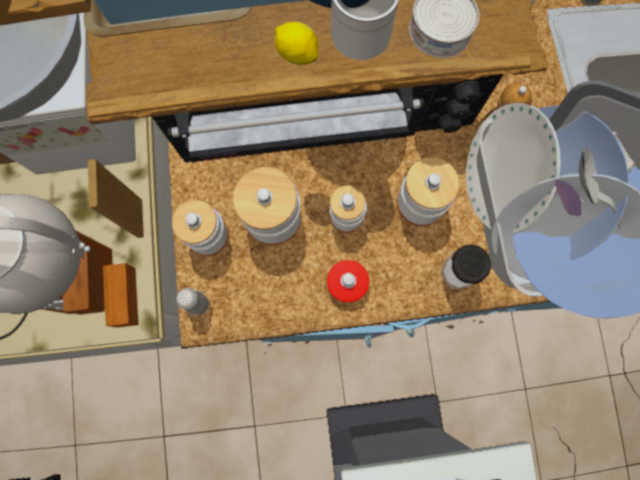

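The top view shows all four lids flat on their canisters, at (200,222), (266,200), (348,205) and (430,187). Jar, shaker and red lid have not moved. Handing in.

```bash
python3 -c "
from plant import r
print(r.finish_job())"
```

```text
the job is handed in; nothing more can be done
None
```

All four lids are on the canisters they fit, taken one at a time from the top of the stack: small, medium, large, then largest. I handed the job in at about 27.5 s; the hand-in reports no verdict.

**Lids:** the last top view measured the lid discs at 0.087, 0.099, 0.111 and 0.123 m (mid-height of the visible points). That is what flat on the rims should give, and each lid is within about 2 mm of where its canister's centre was measured at the start.

**Other objects:** the shaker and red lid measured within 1 mm of where they started. The jar looks unmoved in the picture and its mean position is within about 3 mm, but that last measurement also picked up neighbouring points (a wider extent), so it is less exact.

**Forces:** the highest wrist force I saw was about 11 N, while seating the largest lid. I pressed that lid down once more than it needed; it stayed in place.

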